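Load a tube carrier under the hood of a loading dock

TASK

Load the ivory tube carrier that holds two clear cups and has a blue sticker on its rear end into the white loading dock, its plain end going under the hood first. It is too long to go straight in: tilt it, put the plain end under the hood, rest the blue-marked end on the blue sill and let go so that it leans there by itself; then push it on until its rear end drops off the sill, and press that end down between the orange clips until the carrier sits flat on the dock's floor. Do not knock over or shift the empty carrier beside it.

Things in the scene. Friction and masses are not known exactly. Their poses are not given: they have to be found in the camera images.
- carrier: ivory tube carrier: upright box 32 mm thick (x), 182 long (y), 78 tall (z), about 0.15 kg; pinch its solid long sides. Origin on the underside, mid-thickness; it spans y -87 (plain end, nose) to +95 mm (tail, an 11 mm wide blue sticker over its top and sides). Two fixed clear cups rise to z = 97 at y = -27..-14 and 46..59. Narrow: it tips sideways if knocked.
- carrier_nose (a point): middle of the upper edge of the carrier's nose face (carrier frame 0, -87, 78 mm); axes as the carrier's
- carrier_tail (a point): middle of the lower edge of the carrier's tail face (carrier frame 0, 95, 0 mm); axes as the carrier's. The tail's end wall (carrier y = 85..94 mm, full width, top at z = 78 mm) is solid: a place to press on from above, and to push on from behind.
- dock: fixed white and grey dock, 104 mm wide (x), 244 long (y, -117..127), 105 tall. Origin on the bench; the seated carrier has the same axes, nose to -y. Channel floor at z = 10 mm, 40 mm wide; side walls (y = -100..50) rise to z = 30 and flare outward to z = 38. Rigid end wall: inner face at y = -100. From there to the sill the floor is 197 mm long.
- dock_roof (a point): middle of the lower front edge of the hood's roof, at the -y end of the dock (dock frame 0, -70, 98 mm: 88 mm above the floor). The roof covers from here to the end wall, 30 mm; the hood is 44 mm wide inside and its top is at z = 105 mm. Between this edge and the sill the opening is 167 mm long. Axes as the dock's.
- dock_sill (a point): middle of the upper inner edge of the rigid blue sill at the +y end (dock frame 0, 97, 45 mm: 35 mm above the floor); the sill is 40 mm wide and runs to y = 125. Leaning on it the carrier is tilted 0.19 rad; when its nose is then pushed against the end wall, its tail clears the sill by 3 to 4 mm and can drop. Axes as the dock's.
- dock_clips (a point): floor point midway between two orange sprung pads (dock frame 0, 67, 10 mm; pads y = 55..79). They are 27 mm apart, with ramps widening upward to 40 mm at z = 33. They stop the dropping tail about 20 mm above the floor; pressing it down between them takes 5 to 15 N, then they hold the carrier by its sides.
- empty_carrier: a second ivory carrier of the same shape, without cups or sticker, standing loose on the bench beside the first; origin and axes as for the carrier. It is to be left alone.

How it is judged:
By the outcome, as a careful person would: the job done as asked, in the order asked, and still so for the second after the job is handed in, with the robot touching nothing.
It also fails if it takes over 56 s, if anything falls off the work surface, if the arm or the gripper's body presses on something with over 40 N, if the wrist force passes 120 N, or if a joint passes its speed limit or range.

ROBOT

A 6-joint arm with a two-finger parallel gripper is mounted at the origin on the work surface; the furniture and walls round the work are solid. World frame = base frame: x ahead of the robot, y to its left, z up, the work surface at z = 0. Lengths are in m, angles in rad, forces in N, time in s.
With the tool pointing down it reaches from about 0.15 to 0.775 m from the base axis. Payload 6.1 kg.
Tool frame: the origin (TCP) lies on the mounting face of the last link; the fingertips stand 173 mm ahead of it and the grasp point (between the pads) lies manip.grip_point_offset ahead of it (manip.grip_point_offset is the distance from the TCP to the grasp point, in m); z points along the fingers, y is the line along which they close (so a half turn about z gives the same grasp; the last joint's range is limited). The gripper opens to 85 mm and grips with 20 to 120 N. Pads are 22 mm wide; open, the fingers measure 114 mm over their backs; the gripper's body (76 mm by 85 mm) begins 54 mm behind the grasp point. The pads swing forward as they close: fully open they stand 13 mm farther back than shut.
Start: joints at [-1.261, 0.126, -0.04, 1.405, 0, 1.571], TCP at [0.16, -0.5, 0.405] pointing down, gripper open.
Joint ranges: [-2.72, 2.72], [-0.95, 1.95], [-1.27, 1.35], [-1.78, 2.02], [-1.46, 1.47], [-3.14, 3.14]. Speed limits (rad/s): [2.39, 2.39, 3.01, 3.14, 3.14, 3.14].

INTERFACE

Orientations are given as a unit quaternion [w, x, y, z].
In Python, from bench import manip, viewer, job gives the robot as it stands.
- The arm moves only by the shell command python3 -m inch 'ROWS' [OPENING]. ROWS is JSON, a list of rows, each a list of 2 entries, a list of its own where there are three numbers: the shift along the tool's x, y, z in m, then the turn, a rotation vector about the tool's x, y, z in rad. In form: [[[x, y, z], [ax, ay, az]], ...]. A call has 1 to 5 rows; each row is the pose to reach, as a shift and turn from the pose commanded when the call began, along the tool's axes at that moment; what a row does not reach only later rows make up. A row lasts 1/10 s, in which the tool goes at most 50 mm and 8.59 degrees, less where a joint would pass 70% of its speed; a pose out of reach is approached as far as the arm can. A call with a gripper value outside its range is refused whole. OPENING is the opening in per cent of the stroke, from 0 (shut) to 100 (fully open), set as the call begins (- or left out, the last holds). The fingers move at their own pace and stop on an object; the grip force is fixed at half the most. Time passes only in rows, so rows that repeat a pose let the fingers close. It gives the time, the measured TCP pose, the force, the opening and the grip force at its end, in the units of the state.
- manip.observe(): the state, without advancing time (a new reading comes with each control period).
- viewer.grab_frame(name): name is "side" or "top"; returns (picture, depth): 480x640x3 uint8, red, green, blue; 480x640 float32, m along the optical axis (not along the pixel's ray), 0 where there is no reading.
- viewer.calibration(name): a dict with "vertical_fov" (degrees; the focal length in pixels is half the picture's height over the tangent of half this angle, whatever the lens; pixels are square), "cx", "cy" (the principal point, pixels), "T" (4x4, takes a point from camera to world coordinates). Camera axes: x right, y up, looking along -z (the intrinsics and any distortion apply to the point x, -y, -z); pixel columns grow to the right and rows downward; lengths in m; the calibration is good to about 2 mm. A picture is of the moment at which its call begins. calibration takes no time and is no camera call.
- job.hand_in(): hands the job in; it is judged then, once.
The state is a dict: "time": time; "joint_positions": joint angles; "qd": joint speeds; "joint_efforts": joint torques, N m; "tcp_pos": TCP position; "tool_rot": TCP orientation; "ft_force": force on the tool from outside, world axes, zero at the start; "moment": the same for the moment, N m; "opening": finger opening in m; "gripper_force": force on a finger pad.
Only numpy, scipy, OpenCV 4.12 (cv2) and the standard library are available. Lean on these libraries where they do the work, as an engineer would, in place of code of your own. Each camera call takes 0.05 s, during which the arm holds its last target. There are 200 camera calls.

## Working session

There is one attempt and no reset: what is moved stays moved. The work goes in short steps, Python scripts to look and compute and a shell command to move; the robot and the scene stay as the last step left them, time stands still between calls to the robot, and variables do not carry over. Pictures are saved under pics/ and viewed, at most 10 in all, crops included, and the job is handed in when it is done.

```bash
mkdir -p pics; ls
python3 - <<'E'
from bench import manip, viewer
import cv2, numpy as np
s=manip.observe(); print(s, manip.grip_point_offset)
for n in("side","top"):
    p,d=viewer.grab_frame(n); np.savez(f'pics/{n}0.npz',p=p,d=d); cv2.imwrite(f'pics/{n}0.png',p[:,:,::-1]); c=viewer.calibration(n); print(n,c,(d>0).mean())
E
```

```text
pics
{'time': 0.0, 'joint_positions': array([-1.26100334e+00,  1.26384243e-01, -4.06019539e-02,  1.40539426e+00,
       -3.65958204e-05,  1.57081138e+00]), 'qd': array([ 0.00035859,  0.00055823, -0.00202687,  0.00106911,  0.00105474,
        0.00077847]), 'joint_efforts': array([-7.94999396e-04, -4.35913146e+01,  3.52925348e+01,  1.71948789e-02,
       -1.61899598e-04,  4.33667481e-06]), 'tcp_pos': array([ 0.16000903, -0.49988782,  0.40392879]), 'tool_rot': array([-7.79760455e-04,  9.88028353e-01,  1.54270366e-01, -1.40283159e-04]), 'ft_force': array([ 0.59671333,  0.78831471, -0.61601368]), 'moment': array([0.03464934, 0.06726397, 0.01965644]), 'gripper_force': 0.0, 'opening': 0.08541595204794801} 0.1547
side {'vertical_fov': 44.59308690689871, 'cx': 313.616622925504, 'cy': 238.6229616621002, 'T': array([[-0.90724199,  0.36455257, -0.20979372,  0.34706962],
       [-0.42052598, -0.79608781,  0.43520352,  0.3453293 ],
       [-0.00835966,  0.48305862,  0.87554811,  0.92179733],
       [ 0.        ,  0.        ,  0.        ,  1.        ]])} 0.9959342447916667
top {'vertical_fov': 56.29635500430109, 'cx': 330.34927499378597, 'cy': 246.1439837979886, 'T': array([[ 0.01330596,  0.99943047, -0.03101111,  0.49773208],
       [-0.9992998 ,  0.01220678, -0.03536821, -0.09175945],
       [-0.03496953,  0.03146   ,  0.99889309,  1.00118554],
       [ 0.        ,  0.        ,  0.        ,  1.        ]])} 0.9959016927083333
```

View pics/top0.png

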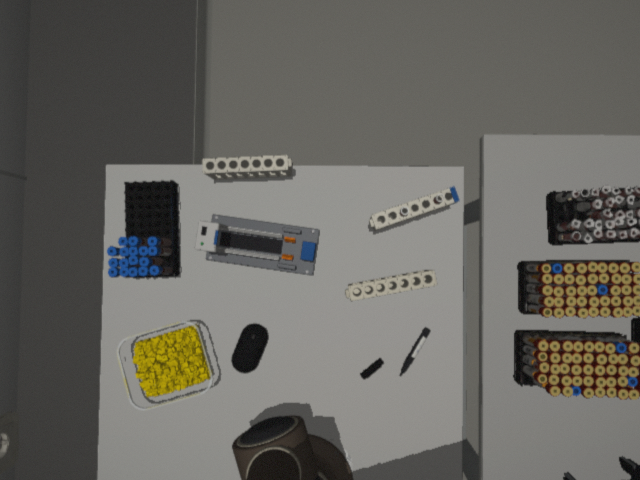

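View pics/side0.png

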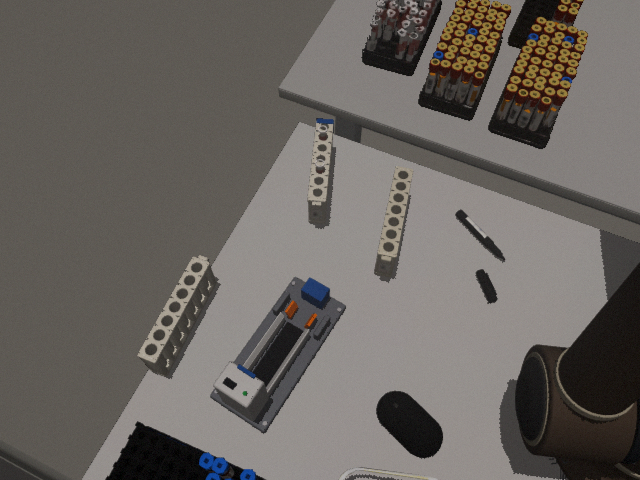

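The top view shows the stickered carrier at about (370–458, 188–228) with its tail to the right. The dock has its hood at (205,237) and its sill at (310,251). The empty carrier is at (390,285). Next I measure with depth.

```bash
cat > h.py <<'E'
import numpy as np, cv2
from bench import viewer
def pts(n,p=None,d=None):
    if p is None: p,d=viewer.grab_frame(n)
    c=viewer.calibration(n); f=240/np.tan(np.radians(c['vertical_fov']/2))
    v,u=np.mgrid[:480,:640]
    P=np.stack([(u-c['cx'])/f*d,-(v-c['cy'])/f*d,-d,np.ones_like(d)],-1)@c['T'].T
    return p,P[...,:3],d>0
def rect(X):
    (c,s,a)=cv2.minAreaRect((X[:,:2]*1000).astype(np.float32)); 
    b=cv2.boxPoints((c,s,a)); e=b[1]-b[0]; g=b[2]-b[1]; L=e if np.linalg.norm(e)>np.linalg.norm(g) else g
    if L[1]<0:L=-L
    return np.round(c,1),np.round(sorted(s),1),'axis yaw(deg from +y, toward -x +)',round(float(np.degrees(np.arctan2(-L[0],L[1]))),2)
def big(m):
    n,l,s,_=cv2.connectedComponentsWithStats(m.astype(np.uint8)); k=1+s[1:,4].argmax(); return l==k
E
python3 - <<'E'
from h import *
for n,boxes in (("top",dict(car=(360,470,180,235),empty=(340,445,262,305),dock=(185,330,205,285))),("side",dict(car=(295,345,110,230),empty=(370,420,160,285),dock=(200,360,265,440)))):
    z=np.load(f'pics/{n}0.npz'); p,P,ok=pts(n,z['p'],z['d'])
    hsv=cv2.cvtColor(p,cv2.COLOR_RGB2HSV)
    blue=(hsv[...,0]>95)&(hsv[...,0]<130)&(hsv[...,1]>120)
    orange=(hsv[...,0]<20)&(hsv[...,1]>150)&(hsv[...,2]>90)
    for k,(a,b,c,e) in boxes.items():
        B=np.zeros(ok.shape,bool);B[c:e,a:b]=1;B&=ok
        Z=P[...,2]
        if k!='dock':
            m=big(B&(Z>.070)&(Z<.086)); print(n,k,rect(P[m]),'ztop',np.median(Z[m]),m.sum())
            if k=='car':print('sticker',P[B&blue].mean(0))
        else:
            m=big(B&(Z>.095)&(Z<.115)); print(n,'hoodtop',rect(P[m]),np.median(Z[m]))
            m=big(B&blue&(Z>.035)&(Z<.055)); print(n,'silltop',rect(P[m]),np.median(Z[m]))
            m=B&orange; print('orange',rect(P[m]),P[m].mean(0),m.sum())
            m=big(B&(Z>.006)&(Z<.12)); print('whole',rect(P[m]))
E
```

```text
top car (array([ 606.5, -228.9]), array([ 33.1, 189.1]), 'axis yaw(deg from +y, toward -x +)', 19.6) ztop 0.07743309541738219 1091
sticker [ 0.63604068 -0.31105384  0.07820998]
top empty (array([ 446.6, -182.8]), array([ 32.3, 187.8]), 'axis yaw(deg from +y, toward -x +)', 11.3) ztop 0.07704778835780313 1045
top hoodtop (array([542.7, 190.5]), array([44.5, 60. ]), 'axis yaw(deg from +y, toward -x +)', 82.86) 0.1046005954356421
top silltop (array([516.9,  -9.7]), array([27.2, 38.7]), 'axis yaw(deg from +y, toward -x +)', 82.28) 0.0445843762840461
orange (array([522.7,  35.2]), array([23.6, 47.8]), 'axis yaw(deg from +y, toward -x +)', 85.08) [0.52174914 0.03411954 0.03005845] 93
whole (array([530.2,  95.5]), array([103.6, 243.6]), 'axis yaw(deg from +y, toward -x +)', -7.48)
side car (array([ 606.2, -225.6]), array([ 33. , 189.7]), 'axis yaw(deg from +y, toward -x +)', 19.71) ztop 0.07722084733574869 1294
sticker [ 0.63483585 -0.30857528  0.07860898]
side empty (array([ 446.4, -180.2]), array([ 32. , 190.5]), 'axis yaw(deg from +y, toward -x +)', 11.39) ztop 0.07695885596836316 1425
side hoodtop (array([542.1, 193.2]), array([44.9, 60.5]), 'axis yaw(deg from +y, toward -x +)', 82.48) 0.10489357044341774
side silltop (array([515.7,  -6.3]), array([27.4, 39.7]), 'axis yaw(deg from +y, toward -x +)', 84.71) 0.04449600459863312
orange (array([521.8,  36.8]), array([23.6, 48.5]), 'axis yaw(deg from +y, toward -x +)', 82.61) [0.52618808 0.03679568 0.03038956] 170
whole (array([529.9,  98.5]), array([104.5, 244. ]), 'axis yaw(deg from +y, toward -x +)', -7.46)
```

```bash
cat > g.py <<'E'
# usage: g.py x y z(grasp pt, mm world) noseYaw(deg) tilt(rad nose down) [offset mm]; prints shift + rotvec in tool axes
import sys,numpy as np
from scipy.spatial.transform import Rotation as R
from bench import manip
def Rt(yaw,tilt):
    a=np.radians(yaw); x=np.array([-np.sin(a),np.cos(a),0]); z=np.array([0,0,-1.])
    return np.column_stack([x,np.cross(z,x),z])@R.from_rotvec([0,-tilt,0]).as_matrix()
def go(p,yaw,tilt,off=None):
    s=manip.observe(); M=Rt(yaw,tilt); w,x,y,z=s['tool_rot']; C=R.from_quat([x,y,z,w]).as_matrix()
    t=np.array(p)/1000-M[:,2]*(manip.grip_point_offset if off is None else off)
    print('shift',np.round(C.T@(t-s['tcp_pos']),4),'turn',np.round(R.from_matrix(C.T@M).as_rotvec(),3),'t',round(s['time'],2),'F',s['ft_force'].round(1),'open',round(s['opening'],4),'gripF',s['gripper_force'])
def dock(y,z,x=0): # dock mm->world mm
    return np.array([530.5,102.,0])+x*np.array([-.9916,.130,0])+y*np.array([-.130,-.9916,0])+np.array([0,0,z])
if __name__=='__main__':
    a=list(map(float,sys.argv[1:])); go(a[:3],a[3],a[4])
E
python3 g.py 610 -237.5 150 19.65 0
```

```text
shift [ 0.5086 -0.1126  0.0995] turn [-1.000e-03 -1.000e-03 -1.604e+00] t 0.1 F [-0.7  0.5  0.9] open 0.0854 gripF 0.0
```

```bash
python3 -m inch '[[[0.5086,-0.1126,0.06],[0,0,-1.604]],[[0.5086,-0.1126,0.06],[0,0,-1.604]],[[0.5086,-0.1126,0.06],[0,0,-1.604]],[[0.5086,-0.1126,0.06],[0,0,-1.604]],[[0.5086,-0.1126,0.06],[0,0,-1.604]]]' 100; python3 g.py 610 -237.5 150 19.65 0
```

```text
time: 0.6
tcp_pos: [0.376, -0.3736, 0.3756]
tool_rot: [-0.0, 0.861, 0.508, -0.0]
ft_force: [1.0, -0.6, -0.9]
opening: 0.0857
gripper_force: 0.0
shift [0.2323 0.139  0.0708] turn [-0.    -0.    -0.848] t 0.6 F [ 1.  -0.6 -0.9] open 0.0857 gripF 0.0
```

```bash
python3 -m inch '[[[0,0,0],[0,0,0]]]'; python3 g.py 610 -237.5 150 19.65 0
```

```text
time: 0.7
tcp_pos: [0.3785, -0.372, 0.3745]
tool_rot: [-0.001, 0.86, 0.51, 0.001]
ft_force: [-1.1, -0.8, 0.9]
opening: 0.0853
gripper_force: 0.0
shift [0.2291 0.1385 0.0701] turn [-0.    -0.003 -0.844] t 0.7 F [-1.1 -0.8  0.9] open 0.0853 gripF 0.0
```

```bash
python3 -m inch '[[[0.229,0.1385,0.03],[0,0,-0.844]],[[0.229,0.1385,0.03],[0,0,-0.844]],[[0.229,0.1385,0.03],[0,0,-0.844]],[[0.229,0.1385,0.03],[0,0,-0.844]],[[0.229,0.1385,0.03],[0,0,-0.844]]]';  python3 -m inch '[[[0,0,0],[0,0,0]]]'; python3 g.py 610 -237.5 130 19.65 0
```

```text
time: 1.2
tcp_pos: [0.5919, -0.2517, 0.3478]
tool_rot: [-0.0, 0.616, 0.788, -0.0]
ft_force: [-0.0, -0.3, -0.0]
opening: 0.0855
gripper_force: 0.0
time: 1.3
tcp_pos: [0.5945, -0.2497, 0.3455]
tool_rot: [-0.001, 0.615, 0.789, 0.0]
ft_force: [0.2, -0.5, -1.2]
opening: 0.0851
gripper_force: 0.0
shift [0.008  0.0181 0.0608] turn [-0.001 -0.002 -0.097] t 1.3 F [ 0.2 -0.5 -1.2] open 0.0851 gripF 0.0
```

```bash
python3 -m inch '[[[0.008,0.018,0.05],[0,0,-0.097]],[[0.008,0.018,0.05],[0,0,-0.097]],[[0.008,0.018,0.05],[0,0,-0.097]]]'; python3 g.py 610 -237.5 56 19.65 0
python3 - <<'E'
from h import *
p,P,ok=pts("side"); c=p[90:330,230:470]; cv2.imwrite('pics/a.png',cv2.resize(c[:,:,::-1],None,fx=2,fy=2))
E
```

```text
time: 1.6
tcp_pos: [0.6054, -0.2406, 0.2968]
tool_rot: [-0.002, 0.58, 0.815, -0.001]
ft_force: [0.4, -1.1, 0.9]
opening: 0.0855
gripper_force: 0.0
shift [0.0012 0.0057 0.0861] turn [-0.004 -0.003 -0.009] t 1.6 F [ 0.4 -1.1  0.9] open 0.0855 gripF 0.0
```

View pics/a.png

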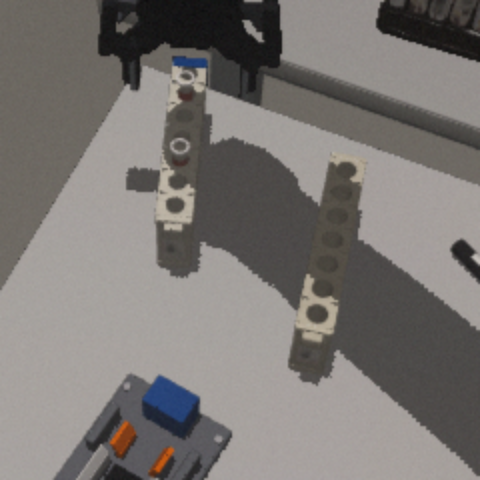

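The open fingers straddle the carrier, at crop (132,70) and (255,80). The cups are visible at (188,75) and (180,148). I descend and grip.

```bash
python3 -m inch '[[[0.001,0.004,0.03],[0,0,-0.009]],[[0.001,0.004,0.06],[0,0,-0.009]],[[0.001,0.004,0.086],[0,0,-0.009]],[[0.001,0.004,0.086],[0,0,-0.009]],[[0.001,0.004,0.086],[0,0,-0.009]]]'; python3 g.py 610 -237.5 56 19.65 0; python3 -m inch '[[[0,0,0],[0,0,0]],[[0,0,0],[0,0,0]],[[0,0,0],[0,0,0]],[[0,0,0],[0,0,0]],[[0,0,0],[0,0,0]]]' 0;python3 -m inch '[[[0,0,0],[0,0,0]],[[0,0,0],[0,0,0]],[[0,0,0],[0,0,0]]]'
```

```text
time: 2.15
tcp_pos: [0.6096, -0.239, 0.2143]
tool_rot: [0.001, 0.576, 0.817, 0.0]
ft_force: [0.2, 0.1, 0.4]
opening: 0.0852
gripper_force: 0.0
shift [0.0013 0.0009 0.0036] turn [0.001 0.001 0.   ] t 2.15 F [0.2 0.1 0.4] open 0.0852 gripF 0.0
time: 2.65
tcp_pos: [0.61, -0.2382, 0.2133]
tool_rot: [0.001, 0.575, 0.818, 0.0]
ft_force: [-1.5, 0.4, 4.9]
opening: 0.0314
gripper_force: 60.0
time: 2.95
tcp_pos: [0.61, -0.2381, 0.2133]
tool_rot: [0.001, 0.575, 0.818, 0.0]
ft_force: [-2.4, 0.0, 5.2]
opening: 0.0314
gripper_force: 60.0
```

```bash
cat > n.py <<'E'
# n.py noseY noseZ tilt [x]: move so that the carrier's lower nose corner is at dock y,z
import sys; from g import *
y,z,t=map(float,sys.argv[1:4]); x=float(sys.argv[4]) if len(sys.argv)>4 else 0
a,b=102.5,58.6; go(dock(y+a*np.cos(t)-b*np.sin(t), z+a*np.sin(t)+b*np.cos(t),x),-7.46,t)
E
python3 -m inch '[[[0,0,-0.03],[0,0,0]],[[0,0,-0.07],[0,0,0]],[[0,0,-0.12],[0,0,0]],[[0,0,-0.12],[0,0,0]],[[0,0,-0.12],[0,0,0]]]'; python3 n.py -45 110 0.2; python3 n.py -45 80 0.2
```

```text
time: 3.45
tcp_pos: [0.6101, -0.2381, 0.3332]
tool_rot: [0.001, 0.575, 0.818, 0.0]
ft_force: [-0.1, -0.6, -2.7]
opening: 0.0317
gripper_force: 60.2
shift [ 0.3353  0.0342 -0.0066] turn [ 0.05  -0.195  0.473] t 3.45 F [-0.1 -0.6 -2.7] open 0.0317 gripF 60.2077317237854
shift [0.3354 0.0341 0.0234] turn [ 0.05  -0.195  0.473] t 3.45 F [-0.1 -0.6 -2.7] open 0.0317 gripF 60.2077317237854
```

```bash
python3 -m inch '[[[0.03,0,-0.007],[0.01,-0.03,0.07]],[[0.07,0.007,-0.007],[0.02,-0.07,0.15]],[[0.11,0.012,-0.007],[0.03,-0.11,0.25]],[[0.15,0.016,-0.007],[0.04,-0.15,0.35]],[[0.19,0.02,-0.007],[0.05,-0.195,0.473]]]'; python3 n.py -45 100 0.2
```

```text
time: 3.95
tcp_pos: [0.563, -0.0512, 0.3367]
tool_rot: [0.064, 0.749, 0.655, -0.077]
ft_force: [-0.1, 0.9, -1.9]
opening: 0.0314
gripper_force: 59.9
shift [ 0.1331 -0.0527 -0.0194] turn [-0.006  0.001 -0.003] t 3.95 F [-0.1  0.9 -1.9] open 0.0314 gripF 59.939183592796326
```

```bash
python3 -m inch '[[[0.04,-0.015,-0.015],[-0.006,0,-0.003]],[[0.08,-0.03,-0.019],[-0.006,0,-0.003]],[[0.115,-0.045,-0.019],[-0.006,0,-0.003]],[[0.133,-0.053,-0.019],[-0.006,0,-0.003]],[[0.133,-0.053,-0.019],[-0.006,0,-0.003]]]'; python3 -m inch '[[[0,0,0],[0,0,0]],[[0,0,0],[0,0,0]]]'; python3 n.py -45 45 0.2
python3 - <<'E'
from h import *
for n,b in(("side",(160,400,180,480)),("top",(170,360,160,300))):
    p,P,ok=pts(n); np.savez(f'pics/{n}1.npz',p=p,P=P,ok=ok)
    c=p[b[2]:b[3],b[0]:b[1]]; cv2.imwrite(f'pics/{n}1.png',cv2.resize(c[:,:,::-1],None,fx=2,fy=2))
E
```

```text
time: 4.45
tcp_pos: [0.5277, 0.0895, 0.3287]
tool_rot: [0.065, 0.745, 0.66, -0.076]
ft_force: [1.8, -1.3, -1.6]
opening: 0.0314
gripper_force: 60.0
time: 4.65
tcp_pos: [0.5292, 0.0866, 0.3308]
tool_rot: [0.067, 0.747, 0.658, -0.075]
ft_force: [0.1, 0.2, -1.9]
opening: 0.0313
gripper_force: 60.0
shift [ 0.0135 -0.0008  0.0548] turn [0.002 0.    0.003] t 4.65 F [ 0.1  0.2 -1.9] open 0.0313 gripF 59.98453974723816
```

View pics/side1.png

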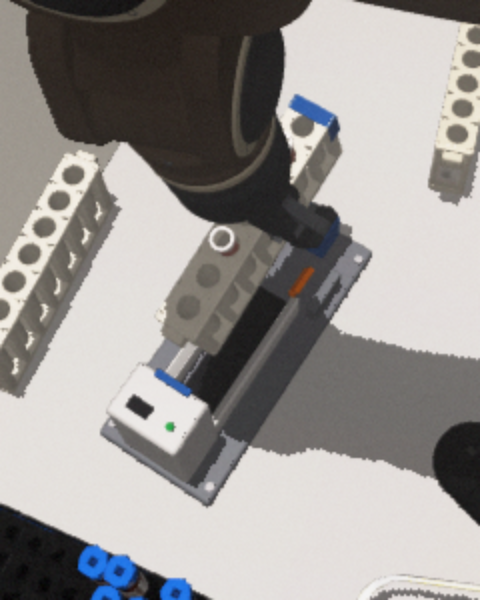

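The carrier is held tilted above the dock. Its nose is at crop (190,330), just short of the hood at (160,400), and the sticker is at (315,115). Next I check the lateral alignment numerically.

Run:
```python
from h import *
O=np.array([530.5,102.]);X=np.array([-.9916,.130]);Y=np.array([-.130,-.9916])
for n in("side","top"):
    z=np.load(f'pics/{n}1.npz');p,P,ok=z['p'],z['P']*1000,z['ok']
    D=np.stack([(P[...,:2]-O)@X,(P[...,:2]-O)@Y,P[...,2]],-1)
    bright=p.max(-1)>60
    for a,b in((-75,-10),(75,140)):
        # top plane expected: nose lower z~100 tilt .2: top z = 100+78*.98+.2*(y+60)
        zt=176+.2027*(D[...,1]+60)
        m=ok&(D[...,1]>a)&(D[...,1]<b)&(abs(D[...,0])<40)&(D[...,2]>110)&(abs(D[...,2]-zt)<12)
        if m.sum()<20: print(n,a,m.sum());continue
        Q=D[m]; print(n,(a,b),m.sum(),'x pct',np.percentile(Q[:,0],[1,5,50,95,99]).round(1),'ymin/max',np.percentile(Q[:,1],[1,99]).round(1),'dz',np.median((D[...,2]-zt)[m]).round(1))
    # hood & sill lateral
    for nm,a,b,z0,z1 in(('hood',-115,-75,95,110),('sill',97,125,40,50)):
        m=ok&(D[...,1]>a)&(D[...,1]<b)&(abs(D[...,0])<45)&(D[...,2]>z0)&(D[...,2]<z1)
        if m.sum()>20: print(n,nm,np.percentile(D[m][:,0],[1,99]).round(1),np.percentile(D[m][:,1],[1,99]).round(1))
```

```text
side (-75, -10) 798 x pct [-17.1 -15.5  -0.8  14.5  15.1] ymin/max [-61.6 -10.9] dz 1.2
side (75, 140) 548 x pct [-17.6 -15.7   4.   14.7  15.1] ymin/max [ 76.3 121.2] dz 1.2
side hood [-28.4  30.1] [-114.   -75.4]
side sill [ 0.1 20.4] [ 97.2 122.2]
top -75 0
top (75, 140) 441 x pct [-18.6 -17.4  -2.3  12.5  13.7] ymin/max [ 75.5 124.9] dz 1.0
top sill [13.9 19.2] [100.5 124.4]
```

```bash
python3 n.py -43 45 0.2 1; python3 n.py -43 18 0.2 1
```

```text
shift [ 0.0118 -0.002   0.0557] turn [ 0.003 -0.     0.002] t 4.75 F [-0.3  0.3 -2.3] open 0.0316 gripF 59.984756112098694
shift [ 0.0172 -0.0021  0.0822] turn [ 0.003 -0.     0.002] t 4.75 F [-0.3  0.3 -2.3] open 0.0316 gripF 59.984756112098694
```

```bash
python3 -m inch '[[[0.004,-0.002,0.02],[0.003,0,0.002]],[[0.008,-0.002,0.04],[0.003,0,0.002]],[[0.0118,-0.002,0.056],[0.003,0,0.002]],[[0.0145,-0.002,0.069],[0.003,0,0.002]],[[0.0172,-0.002,0.082],[0.003,0,0.002]]]';  python3 -m inch '[[[0,0,0],[0,0,0]],[[0,0,0],[0,0,0]]]'; python3 n.py -70 18 0.2 1
python3 - <<'E'
from h import *
n,b="side",(160,400,180,480)
p,P,ok=pts(n); c=p[b[2]:b[3],b[0]:b[1]]; cv2.imwrite(f'pics/{n}2.png',cv2.resize(c[:,:,::-1],None,fx=2,fy=2))
E
```

```text
time: 5.25
tcp_pos: [0.5277, 0.0876, 0.2473]
tool_rot: [0.066, 0.748, 0.657, -0.075]
ft_force: [0.1, -0.4, -1.4]
opening: 0.0315
gripper_force: 60.1
time: 5.45
tcp_pos: [0.5275, 0.088, 0.2481]
tool_rot: [0.066, 0.747, 0.657, -0.075]
ft_force: [-0.7, 0.1, -1.5]
opening: 0.0313
gripper_force: 60.0
shift [ 0.0258  0.0002 -0.0046] turn [ 0.    -0.001  0.002] t 5.45 F [-0.7  0.1 -1.5] open 0.0313 gripF 59.966830015182495
```

View pics/side2.png

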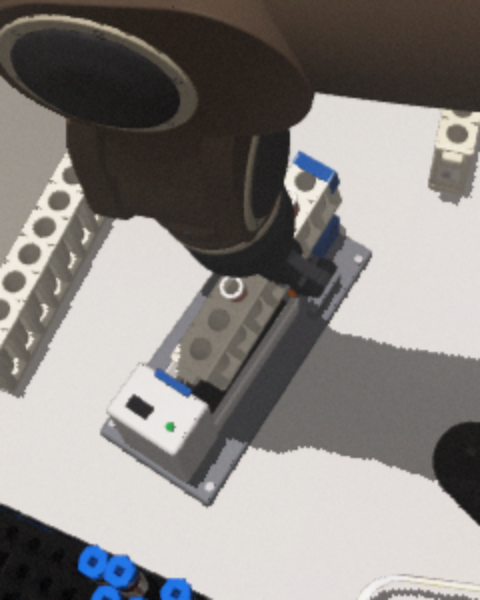

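The nose sits between the channel walls at crop (190,365), just short of the hood, with no contact. I lower it a little more and advance under the roof.

```bash
python3 -m inch '[[[0.001,0,0.0045],[0,0,0]],[[0.010,0,0.003],[0,0,0.001]],[[0.018,0,0.001],[0,0,0.001]],[[0.0265,0,-0.001],[0,0,0.001]],[[0.0265,0,-0.001],[0,0,0.001]]]';  python3 -m inch '[[[0,0,0],[0,0,0]],[[0,0,0],[0,0,0]]]'; python3 n.py -69 10 0.2 1
```

```text
time: 6.0
tcp_pos: [0.531, 0.1153, 0.2435]
tool_rot: [0.066, 0.747, 0.657, -0.075]
ft_force: [0.0, 0.0, -2.5]
opening: 0.0314
gripper_force: 60.1
time: 6.2
tcp_pos: [0.5307, 0.1141, 0.2434]
tool_rot: [0.066, 0.748, 0.657, -0.075]
ft_force: [-0.1, 0.4, -2.4]
opening: 0.0314
gripper_force: 60.1
shift [-0.0003  0.0004  0.0042] turn [ 0.    -0.     0.001] t 6.2 F [-0.1  0.4 -2.4] open 0.0314 gripF 60.13040542602539
```

```bash
python3 -m inch '[[[0.0004,0,0.002],[0,0,0]],[[0.0007,0,0.0035],[0,0,0]],[[0.0007,0,0.0035],[0,0,0]]]'; python3 -m inch '[[[0.0002,0,0.001],[0,0,0]],[[0.0002,0,0.001],[0,0,0]]]';python3 -m inch '[[[0.0002,0,0.001],[0,0,0]],[[0.0002,0,0.001],[0,0,0]]]'
```

```text
time: 6.5
tcp_pos: [0.5308, 0.1139, 0.2398]
tool_rot: [0.066, 0.748, 0.657, -0.075]
ft_force: [0.8, -0.3, -2.0]
opening: 0.0314
gripper_force: 60.2
time: 6.7
tcp_pos: [0.5307, 0.114, 0.2395]
tool_rot: [0.066, 0.748, 0.657, -0.075]
ft_force: [-2.0, -0.2, 3.0]
opening: 0.0314
gripper_force: 60.8
time: 6.9
tcp_pos: [0.5306, 0.114, 0.2394]
tool_rot: [0.066, 0.748, 0.657, -0.074]
ft_force: [-4.3, -0.0, 9.9]
opening: 0.0314
gripper_force: 61.7
```

```bash
python3 -m inch '[[[-0.0001,0,-0.0008],[0,0,0]],[[-0.0001,0,-0.0008],[0,0,0]]]'; python3 -m inch '[[[0,0,0],[0,0,0]],[[0,0,0],[0,0,0]],[[0,0,0],[0,0,0]],[[0,0,0],[0,0,0]],[[0,0,0],[0,0,0]]]' 75
python3 - <<'E'
from h import *
n,b="side",(160,400,180,480)
p,P,ok=pts(n); c=p[b[2]:b[3],b[0]:b[1]]; cv2.imwrite(f'pics/{n}3.png',cv2.resize(c[:,:,::-1],None,fx=2,fy=2))
E
```

```text
time: 7.1
tcp_pos: [0.5308, 0.1141, 0.2394]
tool_rot: [0.066, 0.748, 0.657, -0.075]
ft_force: [-2.7, -0.2, 6.4]
opening: 0.031
gripper_force: 60.8
time: 7.6
tcp_pos: [0.5308, 0.1142, 0.2386]
tool_rot: [0.066, 0.748, 0.657, -0.075]
ft_force: [-0.5, -0.4, 0.9]
opening: 0.0642
gripper_force: 0.0
```

View pics/side3.png

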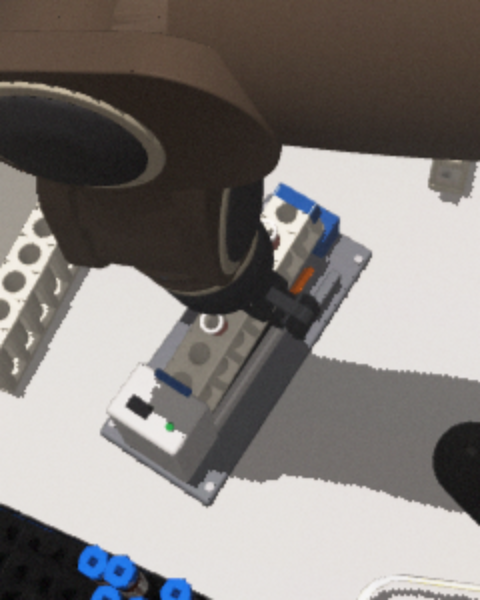

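The carrier leans on the sill by itself: the nose is under the hood, the sticker is at crop (300,200) and the fingers are open. I retreat along the tool axis, then close.

```bash
python3 -m inch '[[[0,0,-0.02],[0,0,0]],[[0,0,-0.05],[0,0,0]],[[0,0,-0.09],[0,0,0]],[[0,0,-0.12],[0,0,0]],[[0,0,-0.12],[0,0,0]]]'
cat > tip.py <<'E'
# tip.py y z tilt x : fingertip to dock y,z
import sys; from g import *
y,z,t,x=map(float,sys.argv[1:5]); go(dock(y,z,x),-7.46,t,0.173)
E
python3 tip.py 150 160 0 1;  python3 tip.py 150 70 0 1
```

```text
time: 8.15
tcp_pos: [0.5347, 0.1385, 0.3609]
tool_rot: [0.067, 0.748, 0.657, -0.071]
ft_force: [-0.1, -0.3, 0.7]
opening: 0.064
gripper_force: 0.0
shift [-0.1777 -0.001   0.0638] turn [0.007 0.196 0.001] t 8.15 F [-0.1 -0.3  0.7] open 0.064 gripF 0.0
shift [-0.1601 -0.0016  0.1521] turn [0.007 0.196 0.001] t 8.15 F [-0.1 -0.3  0.7] open 0.064 gripF 0.0
```

```bash
python3 -m inch '[[[-0.04,0,0.01],[0,0.1,0]],[[-0.08,0,0.02],[0.007,0.196,0]],[[-0.12,0,0.035],[0.007,0.196,0]],[[-0.16,0,0.05],[0.007,0.196,0]],[[-0.178,-0.001,0.064],[0.007,0.196,0.001]]]' 0; python3 -m inch '[[[0,0,0],[0,0,0]],[[0,0,0],[0,0,0]]]'; python3 tip.py 140 70 0 1
cat > look.py <<'E'
import sys; from h import *
O=np.array([530.5,102.]);X=np.array([-.9916,.130]);Y=np.array([-.130,-.9916])
for n in("side","top"):
    p,P,ok=pts(n); P=P*1000
    b=(160,400,180,480) if n=="side" else (170,360,160,300)
    c=p[b[2]:b[3],b[0]:b[1]]; cv2.imwrite(f'pics/{n}{sys.argv[1]}.png',cv2.resize(c[:,:,::-1],None,fx=2,fy=2))
    D=np.stack([(P[...,:2]-O)@X,(P[...,:2]-O)@Y,P[...,2]],-1)
    hsv=cv2.cvtColor(p,cv2.COLOR_RGB2HSV)
    blue=(hsv[...,0]>95)&(hsv[...,0]<130)&(hsv[...,1]>120)
    m=ok&blue&(abs(D[...,0])<35)&(D[...,1]>60)&(D[...,1]<130)&(D[...,2]>60)
    if m.sum()>5:
        Q=D[m]; Q=Q[Q[:,2]>Q[:,2].max()-6]; print(n,'sticker top x',np.percentile(Q[:,0],[2,98]).round(1),'y',np.percentile(Q[:,1],[2,98]).round(1),'z',np.percentile(Q[:,2],[5,50,98]).round(1),len(Q))
    for a,b in ((-60,-35),(-10,15),(15,40)):
        m=ok&(abs(D[...,0])<25)&(D[...,1]>a)&(D[...,1]<b)&(D[...,2]>70)&(D[...,2]<130)
        if m.sum()>5: print('  top',(a,b),np.percentile(D[m][:,2],[20,50,80,98]).round(1),'x',np.percentile(D[m][:,0],[2,98]).round(1))
E
python3 look.py 4
```

```text
time: 8.65
tcp_pos: [0.5079, -0.0504, 0.3283]
tool_rot: [-0.001, 0.753, 0.658, -0.004]
ft_force: [0.1, 1.4, -0.1]
opening: -0.0001
gripper_force: 0.0
time: 8.85
tcp_pos: [0.5085, -0.048, 0.3283]
tool_rot: [-0.002, 0.752, 0.659, -0.004]
ft_force: [0.6, -0.9, -0.5]
opening: 0.0002
gripper_force: 0.0
shift [0.0118 0.002  0.0853] turn [-0.008  0.003 -0.002] t 8.85 F [ 0.6 -0.9 -0.5] open 0.0002 gripF 0.0
side sticker top x [3.7 3.7] y [92.4 92.4] z [614.3 614.3 614.3] 1
  top (-60, -35) [89.7 92.9 94.9 97.5] x [-14.6  17. ]
  top (-10, 15) [ 99.8 103.6 105.9 109.2] x [-14.8  16.8]
  top (15, 40) [100.5 108.4 111.3 114. ] x [-14.8  17. ]
  top (-60, -35) [90.7 92.  93.2 94.8] x [-15.1  15.7]
```

View pics/side4.png

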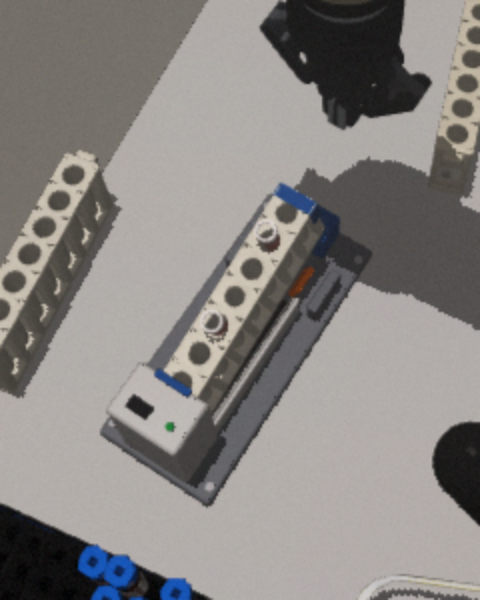

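The carrier leans freely and centred, with its nose under the hood, both cups visible and its tail on the sill at crop (300,200). The gripper is closed and behind it. I lower it behind the tail.

```bash
sed -i 's/(D\[...,2\]>60)$/(D[...,2]>60)\&(D[...,2]<135)/' look.py
python3 -m inch '[[[0.003,0.001,0.02],[-0.008,0.003,-0.002]],[[0.006,0.002,0.04],[-0.008,0.003,-0.002]],[[0.009,0.002,0.06],[-0.008,0.003,-0.002]],[[0.0118,0.002,0.083],[-0.008,0.003,-0.002]],[[0.0118,0.002,0.083],[-0.008,0.003,-0.002]]]'; python3 -m inch '[[[0,0,0],[0,0,0]],[[0,0,0],[0,0,0]]]'; python3 tip.py 130 70 0 1
```

```text
time: 9.45
tcp_pos: [0.5108, -0.035, 0.2433]
tool_rot: [-0.001, 0.75, 0.661, -0.001]
ft_force: [-1.1, -0.2, 0.7]
opening: 0.0004
gripper_force: 0.0
time: 9.65
tcp_pos: [0.5123, -0.0361, 0.2473]
tool_rot: [0.001, 0.751, 0.66, 0.001]
ft_force: [-0.2, -0.6, 0.7]
opening: -0.0001
gripper_force: 0.0
shift [ 0.0093 -0.0009  0.0043] turn [0.003 0.    0.002] t 9.65 F [-0.2 -0.6  0.7] open -0.0001 gripF 0.0
```

```bash
python3 -m inch '[[[0.01,-0.001,0.003],[0.003,0,0.002]],[[0.018,-0.001,0.003],[0.003,0,0.002]],[[0.018,-0.001,0.003],[0.003,0,0.002]]]'; python3 -m inch '[[[0.002,0,0],[0,0,0]],[[0.004,0,0],[0,0,0]],[[0.006,0,0],[0,0,0]],[[0.006,0,0],[0,0,0]]]'; python3 tip.py 110 70 0 1;python3 -m inch '[[[0.002,0,0],[0,0,0]],[[0.004,0,0],[0,0,0]],[[0.006,0,0],[0,0,0]],[[0.006,0,0],[0,0,0]]]'; python3 tip.py 110 70 0 1
```

```text
time: 9.95
tcp_pos: [0.5132, -0.0175, 0.2433]
tool_rot: [-0.0, 0.751, 0.66, -0.0]
ft_force: [0.8, -0.5, 0.3]
opening: -0.0001
gripper_force: 0.0
time: 10.35
tcp_pos: [0.5138, -0.0124, 0.2429]
tool_rot: [-0.001, 0.752, 0.659, -0.001]
ft_force: [-1.2, 0.8, 0.1]
opening: -0.0001
gripper_force: 0.0
shift [ 0.0056  0.0007 -0.0001] turn [-0.002  0.    -0.001] t 10.35 F [-1.2  0.8  0.1] open -0.0001 gripF 0.0
time: 10.75
tcp_pos: [0.5146, -0.0064, 0.2429]
tool_rot: [-0.001, 0.752, 0.659, -0.001]
ft_force: [-0.4, -1.1, -0.7]
opening: 0.0003
gripper_force: 0.1
shift [-0.0005  0.0007 -0.0001] turn [-0.002  0.    -0.001] t 10.75 F [-0.4 -1.1 -0.7] open 0.0003 gripF 0.05489456816576421
```

```bash
for i in 1; do python3 -m inch '[[[0.002,0,0],[0,0,0]],[[0.004,0,0],[0,0,0]],[[0.006,0,0],[0,0,0]],[[0.006,0,0],[0,0,0]]]'; done; python3 look.py 5; python3 tip.py 110 70 0 1
```

```text
time: 11.15
tcp_pos: [0.5154, -0.0003, 0.2429]
tool_rot: [-0.001, 0.752, 0.659, -0.001]
ft_force: [0.5, 0.1, -0.1]
opening: 0.0
gripper_force: 0.0
side sticker top x [-12.6  14.2] y [72.8 81.6] z [119.6 121.1 124.4] 93
  top (-60, -35) [ 92.   95.7  97.9 118.8] x [-15.   16.8]
  top (-10, 15) [ 98.7 104.7 107.2 109.4] x [-14.5  16.8]
  top (15, 40) [ 99.2 109.5 111.7 114.8] x [-14.7  16.8]
shift [-0.0064  0.0007 -0.0001] turn [-0.002  0.    -0.   ] t 11.25 F [-0.1 -0.9 -0.3] open -0.0 gripF 0.0
```

```bash
python3 -m inch '[[[0.0015,0,0],[0,0,0]],[[0.003,0,0],[0,0,0]],[[0.003,0,0],[0,0,0]]]'; python3 look.py 6 | grep stick; python3 -m inch '[[[0.001,0,0],[0,0,0]],[[0.002,0,0],[0,0,0]],[[0.002,0,0],[0,0,0]]]'; python3 look.py 7 | grep stick
```

```text
time: 11.55
tcp_pos: [0.5158, 0.0025, 0.2429]
tool_rot: [-0.001, 0.752, 0.659, -0.001]
ft_force: [1.4, 0.4, -0.9]
opening: 0.0001
gripper_force: 0.2
side sticker top x [-13.4  14.7] y [75.9 85. ] z [104.2 105.9 109.1] 96
time: 11.95
tcp_pos: [0.516, 0.0042, 0.243]
tool_rot: [-0.0, 0.752, 0.659, -0.001]
ft_force: [0.1, -2.3, 0.6]
opening: -0.0
gripper_force: 1.2
side sticker top x [-13.8  13.5] y [74.4 83.9] z [103.9 105.8 108.7] 105
```

The tail has dropped: the sticker top went from z 121 to 106 mm. I back off, rise, and go over the tail's end wall.

```bash
python3 -m inch '[[[-0.02,0,0],[0,0,0]],[[-0.02,0,0],[0,0,0]],[[-0.02,0,-0.03],[0,0,0]],[[-0.02,0,-0.07],[0,0,0]],[[-0.02,0,-0.07],[0,0,0]]]'; python3 look.py 8;  python3 tip.py 84 112 0 0
```

```text
time: 12.55
tcp_pos: [0.515, -0.0151, 0.318]
tool_rot: [0.002, 0.752, 0.659, 0.003]
ft_force: [1.3, 0.2, 0.5]
opening: 0.0003
gripper_force: 0.0
side sticker top x [-14.3  14.2] y [74.  84.1] z [103.7 106.2 108.4] 73
  top (-60, -35) [ 89.1  92.1  94.  112.9] x [-14.7  16.4]
  top (-10, 15) [ 92.8  96.8  98.6 100.6] x [-15.   16.3]
  top (15, 40) [ 94.5  99.8 101.5 120.5] x [-15.3  16.2]
shift [0.0342 0.0012 0.0289] turn [ 0.001 -0.001 -0.001] t 12.65 F [ 0.1 -0.4 -0.2] open -0.0 gripF 0.0
```

View pics/side8.png

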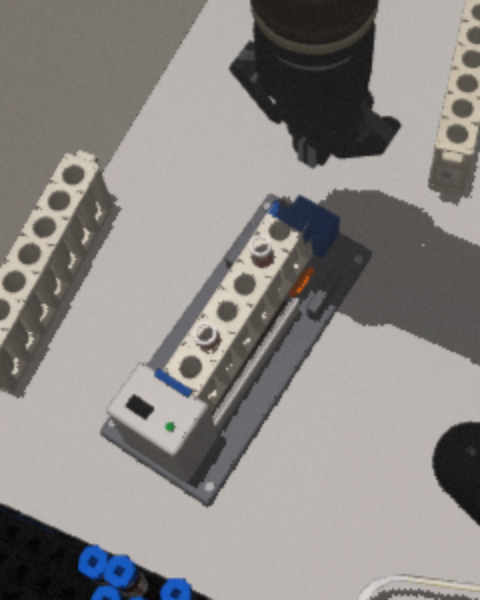

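The tail now rests between the clips at crop (290,220), just inside the sill. I press it down.

```bash
python3 -m inch '[[[0.015,0,0.005],[0,0,0]],[[0.034,0.001,0.015],[0,0,0]],[[0.034,0.001,0.029],[0,0,0]],[[0.034,0.001,0.029],[0,0,0]]]'; python3 tip.py 84 104 0 0; python3 -m inch '[[[0,0,0.003],[0,0,0]],[[0,0,0.006],[0,0,0]],[[0,0,0.009],[0,0,0]],[[0,0,0.012],[0,0,0]],[[0,0,0.012],[0,0,0]]]'; python3 tip.py 84 88 0 0
```

```text
time: 13.05
tcp_pos: [0.5178, 0.0193, 0.2805]
tool_rot: [-0.002, 0.751, 0.66, -0.003]
ft_force: [0.1, 0.5, 0.0]
opening: 0.0
gripper_force: 0.0
shift [-0.0004  0.0019  0.0035] turn [-0.007  0.001  0.001] t 13.05 F [0.1 0.5 0. ] open 0.0 gripF 0.0
time: 13.55
tcp_pos: [0.5187, 0.0179, 0.2715]
tool_rot: [-0.001, 0.752, 0.659, -0.001]
ft_force: [-0.1, 0.6, 0.5]
opening: -0.0
gripper_force: 0.0
shift [0.0009 0.0008 0.0105] turn [-0.002  0.    -0.001] t 13.55 F [-0.1  0.6  0.5] open -0.0 gripF 0.026917586642485336
```

```bash
python3 look.py 9
```

```text
side sticker top x [-12.1  15.8] y [76.  85.9] z [ 96.7  98.2 100.4] 20
  top (-60, -35) [ 87.6  90.2  91.8 110.1] x [-14.7  16.7]
  top (-10, 15) [89.7 92.5 94.1 96. ] x [-15.4  16.5]
  top (15, 40) [ 90.   94.3  95.8 113.7] x [-15.   16.3]
```

View pics/side9.png

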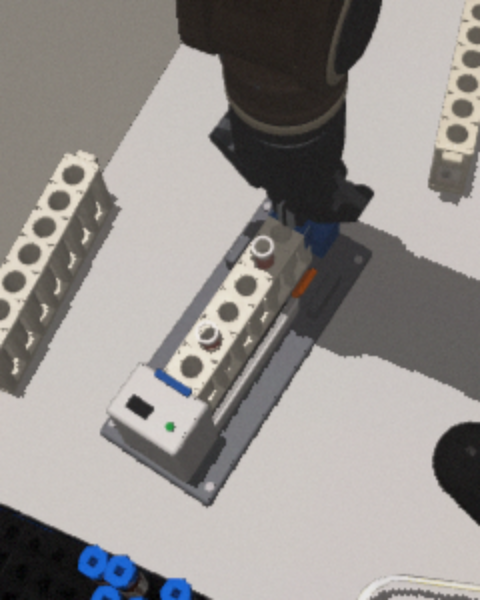

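The finger is on the tail wall at crop (290,220) and the tail is going down (sticker 106 → 98 mm). I continue.

```bash
python3 -m inch '[[[0,0,0.003],[0,0,0]],[[0,0,0.006],[0,0,0]],[[0,0,0.009],[0,0,0]],[[0,0,0.010],[0,0,0]],[[0,0,0.010],[0,0,0]]]'; python3 tip.py 84 88 0 0;python3 -m inch '[[[0,0,0.001],[0,0,0]],[[0,0,0.002],[0,0,0]],[[0,0,0.002],[0,0,0]]]'; python3 tip.py 84 88 0 0; python3 look.py 10
```

```text
time: 14.15
tcp_pos: [0.5188, 0.0181, 0.2616]
tool_rot: [-0.001, 0.752, 0.659, -0.001]
ft_force: [0.0, 0.0, 1.0]
opening: -0.0001
gripper_force: 0.0
shift [0.0007 0.0007 0.0006] turn [-0.002  0.    -0.001] t 14.15 F [0. 0. 1.] open -0.0001 gripF 0.0
time: 14.45
tcp_pos: [0.519, 0.0181, 0.2615]
tool_rot: [0.0, 0.752, 0.659, 0.0]
ft_force: [-3.1, -0.5, 11.2]
opening: 0.0004
gripper_force: 5.3
shift [0.0007 0.0005 0.0005] turn [ 0.     0.    -0.001] t 14.45 F [-3.1 -0.5 11.2] open 0.0004 gripF 5.34422904253006
side sticker top x [11.8 14.1] y [80.2 85.9] z [86.9 88.1 90.6] 8
  top (-60, -35) [85.2 87.6 88.8 90.6] x [-15.6  16. ]
  top (-10, 15) [84.8 87.3 88.8 90.9] x [-15.6  15.7]
  top (15, 40) [84.5 87.2 88.6 90.1] x [-16.   15.9]
```

```bash
python3 -m inch '[[[0,0,0.001],[0,0,0]],[[0,0,0.002],[0,0,0]],[[0,0,0.002],[0,0,0]]]'; python3 -m inch '[[[0,0,-0.02],[0,0,0]],[[0,0,-0.06],[0,0,0]],[[0,0,-0.1],[0,0,0]],[[-0.04,0,-0.12],[0,0,0]],[[-0.08,0,-0.12],[0,0,0]]]'; python3 -m inch '[[[0,0,0],[0,0,0]],[[0,0,0],[0,0,0]],[[0,0,0],[0,0,0]]]'; python3 look.py 11
python3 - <<'E'
from h import *
p,P,ok=pts("top"); B=np.zeros(ok.shape,bool);B[262:305,340:445]=1;Z=P[...,2]
print(rect(P[big(B&ok&(Z>.07)&(Z<.086))]))
E
```

```text
time: 14.85
tcp_pos: [0.5195, 0.018, 0.2614]
tool_rot: [0.001, 0.752, 0.659, 0.001]
ft_force: [-5.3, -1.3, 21.4]
opening: -0.0001
gripper_force: 10.9
time: 15.35
tcp_pos: [0.5092, -0.0613, 0.3815]
tool_rot: [0.002, 0.751, 0.661, 0.001]
ft_force: [1.2, 0.0, 0.5]
opening: -0.0001
gripper_force: 0.0
time: 15.65
tcp_pos: [0.5086, -0.0607, 0.3775]
tool_rot: [-0.001, 0.752, 0.659, -0.001]
ft_force: [1.3, 0.6, 0.8]
opening: 0.0
gripper_force: 0.0
side sticker top x [-13.8  15.2] y [78.5 88.9] z [86.2 88.4 91.6] 119
  top (-60, -35) [84.9 87.3 88.8 90.4] x [-15.3  16.4]
  top (-10, 15) [85.3 87.2 88.6 90.5] x [-15.6  16.3]
  top (15, 40) [84.5 87.3 88.7 90.4] x [-15.4  16.3]
  top (-60, -35) [85.1 87.7 89.2 91.1] x [-15.9  15.3]
(array([ 450.8, -203.8]), array([ 32.2, 145.5]), 'axis yaw(deg from +y, toward -x +)', 11.43)
```

View pics/side11.png

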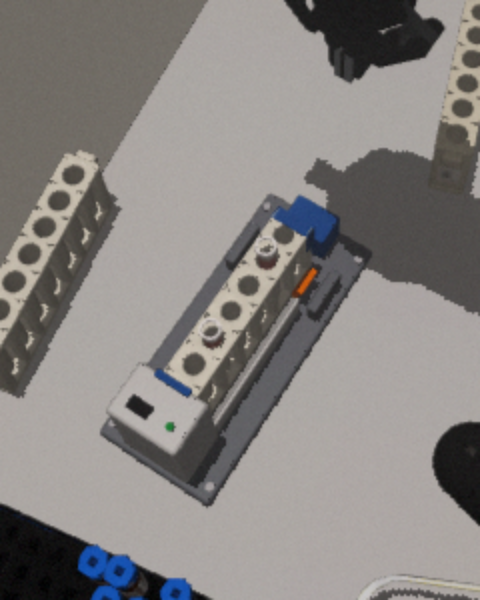

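The carrier sits flat, with its top at z 88 mm along the whole length and the clips on its sides. The gripper is clear and the empty carrier is undisturbed: its yaw is unchanged, with the arm hiding part of it in the top view.

```bash
python3 -c "
from bench import job; print(job.hand_in())"
```

```text
the job is handed in; nothing more can be done
None
```

The carrier sits flat on the dock floor, nose under the hood and tail held between the clips. I touched nothing else, and handed the job in at about 16 s of robot time; no verdict came back.

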